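Wind down the notebook press

ROBOT

A 6-joint arm with a two-finger parallel gripper is mounted at the origin on a cart in front of the work surface, level with it; the furniture and walls round the work are solid. World frame = base frame: x ahead of the robot, y to its left, z up, the work surface at z = 0. Lengths are in mm, angles in rad, forces in N, time in s.
With the tool pointing down it reaches from about 350 to 975 mm from the base axis. Payload 7.1 kg.
Tool frame: the origin (TCP) lies at the very end of the fingers, on their centre line; the grasp point (between the pads) lies 19 mm behind it; z points along the fingers, y is the line along which they close (so a half turn about z gives the same grasp; the last joint's range is limited). The gripper opens to 88 mm and grips with 3 to 60 N. Pads are 20 mm wide; open, the fingers measure 115 mm over their backs; the gripper's body (75 mm by 178 mm) begins 61 mm behind the grasp point.
Start: joints at [1.215, 0.423, 1.63, -0, 1.089, -0.019], TCP at [206.511, 589.88, 222.675] pointing down, gripper open.
Joint ranges: [-3, 3], [-0.9, 2.11], [0.09, 2.58], [-1.31, 4.45], [0.11, 2.69], [-2.54, 2.54]. Speed limits (rad/s): [2.39, 2.39, 3.01, 3.14, 3.14, 3.14].

INTERFACE

Orientations are given as a rotation vector (axis times angle).
In Python, from workcell import get_obs, get_image, job, models gives the robot as it stands.
- The arm moves only by the tool jog_arm, never from a script. Its argument "increments" is one flat list of numbers, 7 for each row, row after row: the turn, a rotation vector about the tool's x, y, z in degrees, then the shift along the tool's x, y, z in mm, then the opening in per cent of the stroke, from 0 (shut) to 100 (fully open). A call has 1 to 12 rows; each row shifts and turns the commanded pose from where the row before left it, along the tool's axes as they then stand; what a row does not reach is not made up. A row lasts 1/8 s, in which the tool goes at most 62.5 mm and 10.7 degrees, less where a joint would pass 70% of its speed; a pose out of reach is approached as far as the arm can. A call is refused whole if a number of a shift passes 62.5 or a number of a turn 10.7, either way. A call with a gripper value outside its range is refused whole. The fingers move at their own pace and stop on an object; the grip force is fixed at half the most. Time passes only in rows, so rows that do not move let the fingers close. It gives the time, the measured TCP pose, the force, the opening and the grip force at its end, in the units of the state.
- get_obs(): the state, without advancing time (a new reading comes with each control period).
- get_image(name): name is "side" or "top"; returns a dict with "pixels" (420x560x3 uint8, blue, green, red), "depth" (420x560 float32, mm along the optical axis (not along the pixel's ray), 0 where there is no reading), "fx", "fy", "cx", "cy" (pixels), "cam_to_world" (4x4, takes a point from camera to world coordinates). Camera axes: x right, y up, looking along -z (the intrinsics and any distortion apply to the point x, -y, -z); pixel columns grow to the right and rows downward; lengths in mm; the calibration is good to about 2 mm. A picture is of the moment at which its call begins.
- job.close_job(): hands the job in; it is judged then, once.
Trained networks look in the newest picture that a camera, given by its name, has taken for a name from the list of things; names that differ only in an ending like _2 or _b are one class to them, and where a whole thing is asked for, a point or a joint stands for the part that bears it (a point fixed in the world has none). Each returns a list of dicts, best first, with "p" (0 to 1); they miss things now and then, are a little off and sometimes report something else, mostly with a low value. They report only what shows in the picture. A call takes as long as a camera call.
- models.look_for(target, camera): "centre" ([x, y, z] in mm, in world coordinates, good to about 4 mm: the middle of the surface that is visible of it).
- models.regions_of(target, camera): "region" (420x560 bool, what is visible of it).
The state is a dict: "t": time; "qpos": joint angles; "qvel": joint speeds; "joint_torque": joint torques, N m; "ee_pos": TCP position; "orientation": TCP orientation; "ft_force": force on the tool from outside, world axes, zero at the start; "moment": the same for the moment, N m; "width": finger opening in mm; "grasp_force": force on a finger pad.
Only numpy, scipy, OpenCV 4.12 (cv2) and the standard library are available. Lean on these libraries where they do the work, as an engineer would, in place of code of your own. Each camera call takes 0.05 s, during which the arm holds its last target. There are 200 camera calls.

TASK

Fit the loose crank onto the square end of the press's screw, turning it lightly to find the square rather than forcing it, so that it drops fully home. Then wind it clockwise through its full turns until the pad grips the notebook and the crank takes about twice the push it needed while running free. Do not over-tighten; let go and leave the crank fully home on the screw, without shifting the notebook in the press or disturbing the things around it.

Things in the scene. Friction and masses are not known exactly. Their poses are not given: they have to be found in the camera images.
- press: Fixed frame of a small bookbinder's press: wooden bed 200 x 230 x 18 mm (x, y, z), two steel columns 18 mm thick at y = -98 and +98 mm, over them a steel crossbar 44 x 230 mm whose top is 128 mm above the table (nuts and bush on it to 135 mm). Origin: centre of the bed's underside, on the screw's vertical axis; z up, its front faces -x.
- platen: Steel pressing plate 150 x 160 x 12 mm with a thin felt pad below; it travels down the columns with the screw. Origin: centre of its underside, on the screw's axis. The screw is right-handed: a clockwise turn from above lowers it 16 mm, with the platen and a crank on it. It needs 0.25 N m running free (4.2 N at the crank's grip) plus 2.5 mN m per N of clamping, and stays where left.
- screw_seat (a point): Point on the screw's axis, top of its 56 mm round collar on which the crank's hub rests; 110 mm above the platen's origin, moves with it. From here the square end stands up 24 mm, 24 x 24 mm, topped by a 6 mm high round cone from 24 to 14 mm diameter. How the square is turned about the vertical is NOT measured and differs each time: see it or feel it.
- crank: Loose steel crank, about 0.4 kg, lying flat. Origin: centre of the hub's underside, on the socket's axis; z up, x along the arm to the grip. Hub 50 x 50 x 38 mm; socket 26.5 x 26.5 mm, 32 deep, open below, 1.2 mm play all round on the square (enters within about 6 degrees). Boss to hold it by: 22 x 22 mm, z = 38 to 74. Arm 22 wide, z = 0 to 12, to x = 73. All sides parallel to x, y.
- grip_mid (a point): Holding point of the crank's upright wooden grip, 60 mm from the socket's axis (crank x), 54 mm above the hub's underside. A 22 mm thick round bar, z = 12 to 76 mm of the crank, that spins freely about its own axis, so fingers can keep their direction while the crank goes round. Held still between moves, it pushes back with the clamping part alone, about 4 N at 100 N of clamping.
- notebook: Green notebook 207 x 140 x 14 mm lying flat in the press on the bed, long side along the press's x, 16 to 25 mm below the pad at the start. Origin: centre of its underside, 18 mm above the table. Once touched, the clamping grows by about 100 N per radian of crank; twice the free-running push at the grip means about 100 N of clamping.
- balm_tin: Bystander: round tin 54 mm wide, 21 mm high. Origin: centre of its underside.
- soap: Bystander: soap bar 53 x 78 x 25 mm. Origin: centre of its underside.
- stamp: Bystander: rubber stamp with a turned wooden handle, 30 x 42 x 66 mm. Origin: centre of its underside.

How it is judged (in metres and radians):
On the way, in this order (a step that is already met when the one before it is completed fails the run):
1. the crank is fully home on the screw's square end (z of crank in the frame of screw_seat below 0.005 m and horizontal distance between crank and screw_seat below 0.005 m and angle between crank's own z axis and vertical below 0.12 rad), for 0.2 s.
2. the pad grips the notebook (45 N or more) (contact force between platen and notebook above 45 N), for 0.2 s.
At the end, for the whole second after the job is handed in: The pad clamps the notebook with at least 45 N (and was never above 180 N), platen and crank are at rest, and the crank sits on the screw within 5 mm of its seat in height and sideways and upright within 0.12 rad (all of step 1 and contact force between platen and notebook above 45 N and linear speed of platen below 0.003 m/s and linear speed of crank below 0.01 m/s); the robot touches nothing.
It fails at once if the crank is forced against the screw (more than 120 N between them) (contact force between crank and platen above 120 N).
It fails at once if the press is over-tightened (more than 180 N on the notebook) (contact force between platen and notebook above 180 N).
It fails at once if the notebook is shifted by more than 15 mm (distance of notebook from where it was at the start of the episode above 0.015 m).
It fails at once if a bystander (tin, soap or stamp) is moved by more than 20 mm (distance of any of balm_tin, soap, stamp from where it was at the start of the episode above 0.02 m).
It also fails if it takes over 72 s, if anything falls off the work surface, if the arm or the gripper's body presses on something with over 40 N, if the wrist force passes 120 N, or if a joint passes its speed limit or range.

## Working session

There is one attempt and no reset: what is moved stays moved. The work goes in short steps, Python scripts to look and compute and a tool call to move; the robot and the scene stay as the last step left them, time stands still between calls to the robot, and variables do not carry over. Pictures are saved under pics/ and viewed, at most 10 in all, crops included, and the job is handed in when it is done.

Besides the shell and the picture viewer there is one more tool, called after "Call:" in YAML: its name, and indented under it one key for each argument. jog_arm: Moves the arm, as the interface text tells. Its arguments: {"type":"object","properties":{"increments":{"type":"array"}},"required":["increments"]}

```bash
mkdir -p pics
cat > h.py <<'E'
import numpy as np,cv2
from workcell import get_obs,get_image,job,models
def pts(im):
    d=im["depth"];v,u=np.mgrid[:d.shape[0],:d.shape[1]]
    P=np.stack([(u-im["cx"])/im["fx"]*d,-(v-im["cy"])/im["fy"]*d,-d,np.ones_like(d)],-1)
    return (P@np.array(im["cam_to_world"]).T)[...,:3]
E
python3 - <<'E'
from h import *
o=get_obs();print({k:np.round(v,3).tolist() for k,v in o.items()})
for c in("side","top"):
    im=get_image(c);cv2.imwrite(f"pics/{c}0.png",im["pixels"]);np.save(f"{c}0.npy",pts(im))
    print(c,np.round(im["cam_to_world"],2).tolist(),im["fx"])
    for n in("press","platen","screw_seat","crank","grip_mid","notebook","balm_tin","soap","stamp"):
        print(n,[(np.round(r["centre"]).tolist(),round(r["p"],2)) for r in models.look_for(n,c)[:2]])
E
```

```text
{'t': 0.0, 'qpos': [1.215, 0.424, 1.631, -0.0, 1.089, -0.019], 'qvel': [0.0, 0.001, -0.001, -0.001, -0.0, -0.001], 'joint_torque': [0.004, -54.463, -27.366, 0.065, 0.023, -0.0], 'ee_pos': [206.33, 589.353, 221.905], 'orientation': [-0.527, -3.097, 0.002], 'ft_force': [-0.213, -0.144, -0.173], 'moment': [-0.023, -0.054, 0.025], 'grasp_force': 0.0, 'width': 88.138}
side [[0.95, 0.12, -0.27, 260.51], [-0.3, 0.42, -0.86, -946.48], [0.02, 0.9, 0.44, 619.5], [0.0, 0.0, 0.0, 1.0]] 393.5518671240926
press [([574.0, 68.0, 68.0], 0.75), ([570.0, 118.0, 72.0], 0.33)]
platen [([573.0, 119.0, 67.0], 0.72)]
screw_seat [([574.0, 117.0, 71.0], 0.67)]
crank [([519.0, -290.0, 36.0], 0.79)]
grip_mid [([514.0, -291.0, 36.0], 0.84)]
notebook [([565.0, 79.0, 31.0], 0.79)]
balm_tin [([490.0, -126.0, 17.0], 0.74), ([574.0, 117.0, 68.0], 0.7)]
soap [([444.0, 358.0, 22.0], 0.71)]
stamp [([684.0, -190.0, 18.0], 0.57)]
top [[0.03, 0.99, -0.16, 315.33], [-1.0, 0.03, 0.0, -14.42], [0.01, 0.16, 0.99, 1587.48], [0.0, 0.0, 0.0, 1.0]] 535.5070692133442
press [([575.0, 130.0, 70.0], 0.93), ([573.0, 131.0, 71.0], 0.28)]
platen [([573.0, 131.0, 69.0], 0.94)]
screw_seat [([568.0, 136.0, 79.0], 0.63)]
crank [([517.0, -267.0, 40.0], 0.98)]
grip_mid [([517.0, -267.0, 37.0], 0.65)]
notebook [([520.0, 128.0, 39.0], 0.76)]
balm_tin [([495.0, -117.0, 18.0], 0.76)]
soap [([452.0, 379.0, 25.0], 0.93)]
stamp [([684.0, -176.0, 11.0], 0.57)]
```

View pics/side0.png

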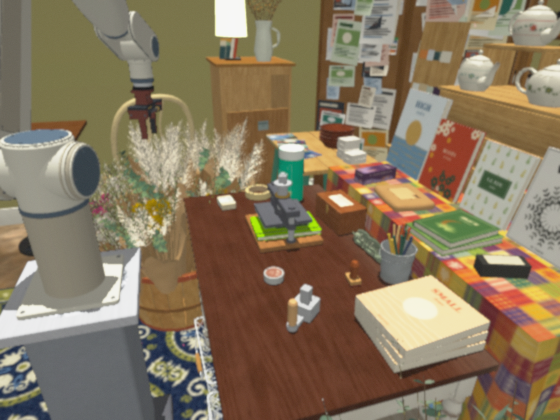

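View pics/top0.png

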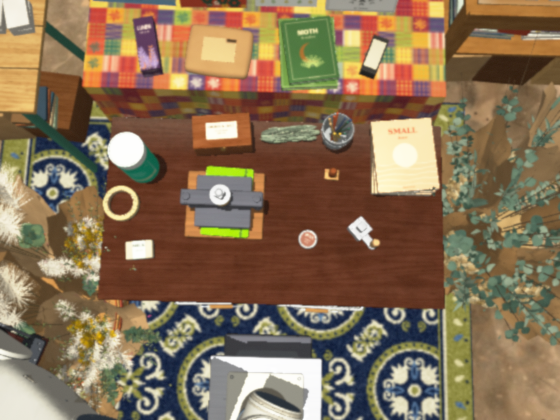

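Side: press at about (283,220), crank at (302,305). Top: screw at (219,193), crank hub (360,229) with grip at (375,243). Next I measure the point clouds.

Run:
```python
from h import *
for c in("side","top"):
    P=np.load(f"{c}0.npy").reshape(-1,3)
    def sel(x0,x1,y0,y1,z0,z1): 
        return P[(P[:,0]>x0)&(P[:,0]<x1)&(P[:,1]>y0)&(P[:,1]<y1)&(P[:,2]>z0)&(P[:,2]<z1)]
    t=sel(400,650,-220,-150,-20,20) ; print(c,"table z",np.median(t[:,2]))
    for nm,b in(("crank hi",(440,590,-340,-200,60,95)),("hub",(440,590,-340,-200,28,48)),("screw",(520,640,60,200,150,215)),("bar",(500,650,0,260,115,140)),("book",(420,720,30,230,24,42))):
        s=sel(*b);print(nm,len(s),s.min(0).round() if len(s) else'',s.max(0).round() if len(s) else '')
        if nm in("crank hi","screw"): print(s.round().astype(int).tolist()[:70])
    im=get_image(c);px=im["pixels"]
    (a,b,w,h)=(330,205,70,60) if c=="top" else (270,275,70,60)
    A=cv2.resize(px[b:b+h,a:a+w],None,fx=5.5,fy=5.5,interpolation=2)
    (a,b)=(185,165) if c=="top" else (248,160)
    B=cv2.resize(px[b:b+90,a:a+105],(385,330),interpolation=2)
    cv2.imwrite(f"pics/{c}1.png",np.hstack([A[:330],B]))
cv2.imwrite("pics/c1.png",np.vstack([cv2.imread("pics/side1.png")[:300],cv2.imread("pics/top1.png")[:300]]))
```

```text
side table z -0.30470122722556425
crank hi 204 [ 472. -316.   60.] [ 540. -253.   79.]
[[525, -253, 73], [527, -253, 73], [530, -254, 73], [532, -255, 74], [521, -257, 74], [523, -257, 74], [526, -258, 74], [528, -258, 74], [530, -258, 73], [533, -259, 73], [534, -261, 75], [537, -260, 73], [518, -258, 73], [520, -260, 74], [522, -260, 74], [524, -262, 75], [527, -262, 74], [528, -264, 75], [531, -263, 74], [532, -266, 76], [536, -264, 73], [537, -266, 74], [539, -267, 75], [516, -264, 75], [520, -262, 72], [523, -264, 73], [525, -266, 75], [527, -267, 74], [531, -265, 72], [533, -265, 72], [534, -269, 75], [537, -268, 73], [539, -269, 74], [514, -264, 72], [516, -265, 73], [518, -267, 74], [520, -266, 73], [522, -268, 73], [524, -269, 74], [526, -270, 74], [528, -270, 74], [530, -272, 75], [532, -273, 75], [535, -273, 75], [539, -269, 71], [514, -265, 70], [515, -268, 72], [517, -269, 72], [519, -271, 73], [521, -271, 73], [523, -273, 75], [525, -274, 75], [527, -273, 74], [530, -272, 72], [532, -273, 72], [534, -274, 73], [539, -269, 68], [514, -264, 67], [515, -267, 69], [517, -27
[... 3491 characters left out ...]
], [608, 131, 174], [609, 129, 169], [608, 125, 174], [609, 123, 172], [608, 120, 173], [606, 158, 165], [605, 155, 169], [605, 152, 173], [604, 149, 176], [600, 144, 195], [601, 142, 193], [600, 139, 197], [601, 136, 195], [605, 136, 172], [606, 134, 171], [606, 131, 172], [607, 128, 168], [606, 125, 173], [606, 123, 173], [606, 120, 172], [607, 118, 169], [603, 161, 166], [602, 157, 175], [602, 155, 174], [603, 152, 170], [602, 149, 176], [597, 144, 200], [597, 141, 199], [597, 138, 200], [597, 136, 201], [597, 133, 198], [599, 131, 192], [603, 131, 170], [602, 128, 174], [603, 125, 173], [602, 122, 175]]
bar 1054 [565.  23. 115.] [612. 253. 140.]
book 812 [490.  34.  24.] [701. 229.  41.]
```

View pics/c1.png

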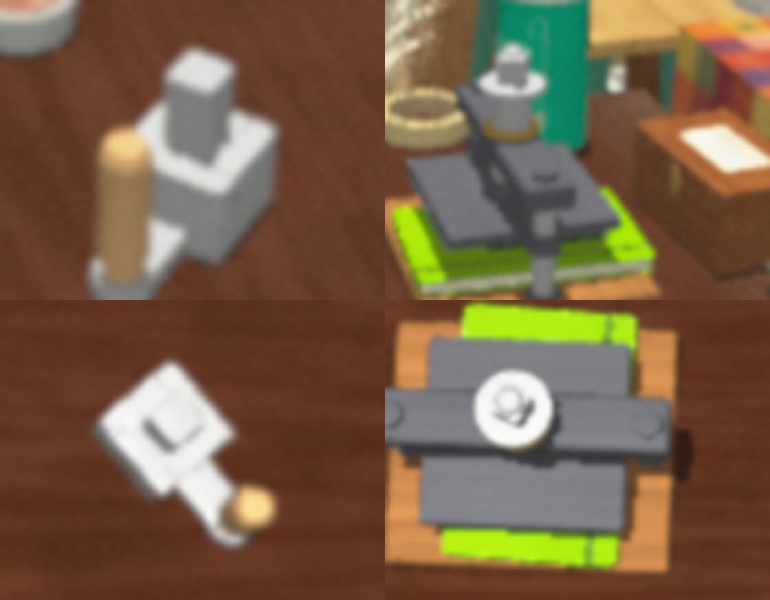

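Crops: crank boss at upper middle, grip toward the lower right (arm about -137° in world). On the press the white collar has the cone off-centre, and its square corner points roughly toward the robot. Fitting the poses next.

```bash
cat > fit.py <<'E'
from h import *
from scipy.optimize import minimize
def sqfit(p,half,c0,yaws):
    best=None
    for y in yaws:
        def f(v):
            c,s=np.cos(v[2]),np.sin(v[2]);d=p[:,:2]-v[:2]
            q=np.maximum(abs(d[:,0]*c+d[:,1]*s),abs(d[:,1]*c-d[:,0]*s))
            return np.sqrt(1+((q-half)/2)**2).sum()
        r=minimize(f,[*c0,np.radians(y)],method="Nelder-Mead",options=dict(initial_simplex=np.array([[*c0,np.radians(y)],[c0[0]+3,c0[1],np.radians(y)],[c0[0],c0[1]+3,np.radians(y)],[*c0,np.radians(y+8)]])))
        print("  ",y,r.fun.round(2),r.x[:2].round(1),np.degrees(r.x[2]).round(1))
def box(P,x0,x1,y0,y1,z0,z1):
    return P[(P[:,0]>x0)&(P[:,0]<x1)&(P[:,1]>y0)&(P[:,1]<y1)&(P[:,2]>z0)&(P[:,2]<z1)]
E
python3 - <<'E'
from fit import *
for c in("side","top"):
    P=np.mean([pts(get_image(c)) for _ in range(6)],0).reshape(-1,3)
    np.save(f"{c}m.npy",P)
    print(c)
    s=box(P,540,640,90,190,163,178);print("collar z",np.median(s[:,2]),cv2.minEnclosingCircle(s[:,:2].astype(np.float32)),s.mean(0))
    s=box(P,560,620,110,170,196,210);print("top",np.percentile(s[:,2],[50,90,100]),cv2.minAreaRect(s[:,:2].astype(np.float32)))
    s=box(P,560,620,110,170,179,190);print("square",len(s));sqfit(s,12,(589,138),(0,22,45,67))
    s=box(P,500,560,-300,-230,70,80);print("bosstop",np.median(s[:,2]),cv2.minAreaRect(s[:,:2].astype(np.float32)))
    s=box(P,480,570,-320,-220,33,43);print("hubtop",np.median(s[:,2]),cv2.minAreaRect(s[:,:2].astype(np.float32)))
    s=box(P,460,500,-330,-280,70,82);print("grip",np.median(s[:,2]),s.mean(0))
    s=box(P,500,560,-300,-230,45,68);print("boss side",len(s));sqfit(s,11,(527,-262),(30,50,70))
    s=box(P,550,630,0,280,122,131);print("bar",cv2.minAreaRect(s[:,:2].astype(np.float32)))
E
```

```text
side
collar z 171.51507306230857 ((597.0047607421875, 133.22335815429688), 35.792903900146484) [585.36554212 123.95946655 171.38426488]
top [199.62217748 201.72657777 201.8565228 ] ((587.5523681640625, 130.1317901611328), (12.743640899658203, 18.38262367248535), 74.74739074707031)
square 31
   0 33.58 [589.1 135.3] -25.1
   22 33.58 [589.1 135.3] 64.9
   45 33.58 [589.1 135.3] 64.9
   67 33.58 [589.1 135.3] 64.9
bosstop 73.52361145532078 ((526.6956176757812, -265.423583984375), (21.205793380737305, 21.845447540283203), 41.84882736206055)
hubtop 37.72950197094144 ((511.61053466796875, -279.4364929199219), (92.01899719238281, 49.48299026489258), 41.5623664855957)
grip 75.732279593824 [ 481.09539323 -307.28380378   74.67221096]
boss side 90
   30 92.12 [ 527.5 -264.3] 41.9
   50 92.12 [ 527.5 -264.3] 41.9
   70 92.12 [ 527.5 -264.3] 41.9
bar ((587.2174072265625, 132.14138793945312), (42.6986083984375, 226.09962463378906), 0.2488483041524887)
top
collar z 171.679876403052 ((588.8258056640625, 137.0981903076172), 27.773744583129883) [587.20650225 136.38381872 171.76558462]
top [199.77965003 202.14543917 204.35672625] ((587.7451171875, 137.12924194335938), (24.795970916748047, 20.764219284057617), 57.95225143432617)
square 12
   0 12.01 [589.  137.5] -25.9
   22 12.01 [589.  137.5] 64.1
   45 12.01 [589.  137.5] 64.1
   67 12.01 [589.  137.5] 64.1
bosstop 73.53808723584038 ((526.451904296875, -262.12786865234375), (21.54706573486328, 21.362831115722656), 38.29143524169922)
hubtop 37.74777974031091 ((517.75146484375, -271.15997314453125), (75.57044219970703, 51.089508056640625), 44.701316833496094)
grip 75.48517363844394 [ 481.2385431  -301.33377033   75.06037511]
boss side 11
   30 11.08 [ 526.7 -262.5] 40.8
   50 11.05 [ 527.2 -262. ] 40.1
   70 11.06 [ 526.2 -262.8] 41.5
bar ((588.4797973632812, 137.441162109375), (229.60594177246094, 44.816001892089844), 89.57505798339844)
```

```bash
cat >> h.py <<'E'
def st():
    o=get_obs();from scipy.spatial.transform import Rotation as R
    M=R.from_rotvec(o["orientation"]).as_matrix();return o,np.degrees(np.arctan2(M[1,0],M[0,0])),M
def go(x,y,z,yaw=None):
    o,ps,M=st();t=yaw if yaw is not None else ps
    print("t %.2f yaw %.2f tilt %.2f q6 %.2f f %s w %.1f"%(o["t"],ps,np.degrees(np.arccos(-M[2,2])),o["qpos"][5],np.round(o["ft_force"],1),o["width"]))
    d=np.array([x,y,z])-o["ee_pos"];a=np.radians(t)
    print("turn about tool z:",round((ps-t+180)%360-180,2)," then shift:",np.round([d[0]*np.cos(a)+d[1]*np.sin(a),d[0]*np.sin(a)-d[1]*np.cos(a),-d[2]],1))
E
python3 -c "
from h import *
go(527,-263.3,150,42)"
```

```text
t 1.70 yaw 160.70 tilt 0.00 q6 -0.02 f [-0.4  0.6 -0.6] w 87.8
turn about tool z: 118.7  then shift: [-332.7  848.5   72.7]
```

Call:
jog_arm:
  increments: [0,0,10.7,0,0,0,100,0,0,10.7,0,0,0,100,0,0,10.7,0,0,0,100,0,0,10.7,0,0,0,100,0,0,10.7,0,0,0,100,0,0,10.7,0,0,0,100,0,0,10.7,0,0,0,100,0,0,10.7,0,0,0,100,0,0,10.7,0,0,0,100,0,0,10.7,0,0,0,100,0,0,10.7,0,0,0,100,0,0,1.0,0,0,0,100]

```text
t: 3.2
ee_pos: [206.5, 589.9, 222.7]
orientation: [-2.932, -1.127, 0.0]
ft_force: [0.8, -0.0, -0.1]
width: 87.8
grasp_force: 0.0
```

```bash
python3 -c "
from h import *
go(527,-263.3,150,42)"
```

```text
t 3.20 yaw 42.05 tilt 0.00 q6 2.05 f [ 0.8 -0.  -0.1] w 87.8
turn about tool z: 0.05  then shift: [-332.7  848.5   72.7]
```

Call:
jog_arm:
  increments: [0,0,0,-22.2,56.6,0,60,0,0,0,-22.2,56.6,0,60,0,0,0,-22.2,56.6,0,60,0,0,0,-22.2,56.6,0,60,0,0,0,-22.2,56.6,0,60,0,0,0,-22.2,56.6,0,60,0,0,0,-22.2,56.6,0,60,0,0,0,-22.2,56.6,0,60,0,0,0,-22.2,56.6,0,60,0,0,0,-22.2,56.6,0,60,0,0,0,-22.2,56.6,0,60,0,0,0,-22.2,56.6,0,60]

```text
t: 4.7
ee_pos: [463.6, -95.3, 223.0]
orientation: [2.931, 1.131, 0.001]
ft_force: [0.2, 0.3, -0.1]
width: 52.4
grasp_force: 0.0
```

Call:
jog_arm:
  increments: [0,0,0,-22.2,56.6,0,60,0,0,0,-22.2,56.6,0,60,0,0,0,-22.2,56.6,0,60,0,0,0,0,0,40,60,0,0,0,0,0,40,60,0,0,0,0,0,10,60,0,0,0,0,0,0,60]

```text
t: 5.58
ee_pos: [527.2, -263.8, 132.8]
orientation: [-2.932, -1.128, 0.001]
ft_force: [0.2, -0.5, -0.0]
width: 53.1
grasp_force: 0.0
```

```bash
python3 -c "
from h import *
go(526.8,-263.3,42,42)
im=get_image('side');cv2.imwrite('pics/s2.png',cv2.resize(im['pixels'][235:345,240:370],None,fx=5,fy=5,interpolation=2))"
```

```text
t 5.58 yaw 42.10 tilt 0.03 q6 0.35 f [ 0.2 -0.5 -0. ] w 53.1
turn about tool z: 0.1  then shift: [-0.  -0.6 90.8]
```

View pics/s2.png

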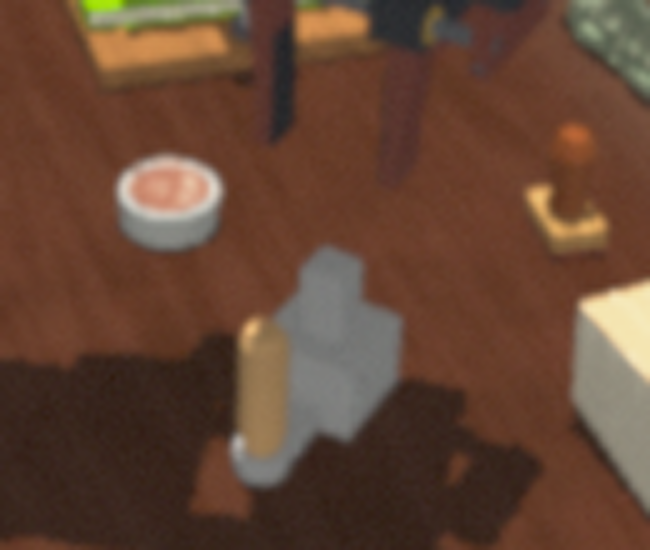

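Open fingers at (275,130) and (395,180) straddle the boss at (330,260) evenly. Descend and close.

Call:
jog_arm:
  increments: [0,0,0,0,-0.5,40,60,0,0,0,0,0,35,60,0,0,0,0,0,15,60,0,0,0,0,0,0,0,0,0,0,0,0,0,0,0,0,0,0,0,0,0,0,0,0,0,0,0,0,0,0,0,0,0,0,0]

```text
t: 6.62
ee_pos: [527.7, -263.9, 43.8]
orientation: [2.931, 1.126, 0.002]
ft_force: [-0.7, 1.6, 7.4]
width: 22.0
grasp_force: 30.0
```

```bash
python3 -c "
from h import *
go(526.8,-263.3,42,42);print(get_obs()['ee_pos'],get_obs()['grasp_force'])"
```

```text
t 6.62 yaw 42.01 tilt 0.11 q6 0.35 f [-0.7  1.6  7.4] w 22.0
turn about tool z: 0.01  then shift: [-0.2 -1.   1.8]
[ 527.65545744 -263.91648156   43.79988642] 29.974823892116547
```

Call:
jog_arm:
  increments: [0,0,0,0,0,-20,0,0,0,0,0,0,-50,0,0,0,0,0,0,-50,0,0,0,0,0,0,-50,0,0,0,0,0,0,-50,0,0,0,-7.7,0,0,0,0,0,0,-7.7,0,0,0,0,0,0,-7.6,0,0,0,0,0,0,0,0,0,0,0,0,0,0,0,0,0,0]

```text
t: 7.88
ee_pos: [526.5, -263.3, 262.8]
orientation: [-2.651, -1.684, 0.0]
ft_force: [0.4, 0.8, -5.3]
width: 21.8
grasp_force: 30.0
```

```bash
python3 -c "
from h import *
go(588.8,136.5,262,65);print(get_obs()['ee_pos'],get_obs()['grasp_force'])"
```

```text
t 7.88 yaw 64.86 tilt 0.02 q6 -0.05 f [ 0.4  0.8 -5.3] w 21.8
turn about tool z: -0.14  then shift: [ 388.7 -112.5    0.8]
[ 526.49203306 -263.27811916  262.82277957] 29.96870309114456
```

Call:
jog_arm:
  increments: [0,0,0,48.6,-14.1,0,0,0,0,0,48.6,-14.1,0,0,0,0,0,48.6,-14.1,0,0,0,0,0,48.6,-14.1,0,0,0,0,0,48.6,-14.1,0,0,0,0,0,48.6,-14.1,0,0,0,0,0,48.6,-14.1,0,0,0,0,0,48.5,-13.8,0,0,0,0,0,0,0,0,0,0,0,0,0,0,0,0]

```text
t: 9.12
ee_pos: [588.7, 136.2, 262.4]
orientation: [2.65, 1.688, -0.002]
ft_force: [0.8, 0.0, -4.9]
width: 21.7
grasp_force: 30.0
```

Run:
```python
from fit import *
go(588.8,136.5,250,65);print(get_obs()['ee_pos'])
P=[]
for c in("side",):
    for _ in range(5):
        im=get_image(c);P.append(pts(im))
    P=np.mean(P,0).reshape(-1,3)
    s=box(P,540,640,80,200,223,252);print("hub",len(s),s.min(0),s.max(0));sqfit(s,25,(589,136),(45,65))
    s=box(P,560,620,110,170,179,191);print("square",len(s));sqfit(s,12,(589,136),(45,65))
    s=box(P,530,600,50,110,250,300);print("grip",len(s),s.mean(0),s.max(0))
cv2.imwrite('pics/s3.png',cv2.resize(im['pixels'][130:260,220:350],None,fx=4.5,fy=4.5,interpolation=2))
```

```text
t 9.12 yaw 64.99 tilt 0.06 q6 0.64 f [ 0.8  0.  -4.9] w 21.7
turn about tool z: -0.01  then shift: [ 0.3 -0.  12.4]
[588.70854667 136.21649289 262.41620327]
hub 108 [551.55197174  81.19204867 223.02372014] [619.72044184 142.99424572 251.98278971]
   45 187.84 [588.5 132.3] 73.9
   65 187.84 [588.5 132.3] 73.9
square 32
   45 34.27 [589.3 135.2] 63.2
   65 34.27 [589.3 135.2] 63.2
grip 127 [564.4395983   76.9761278  272.11479778] [599.96289909 109.83256245 294.89466586]
```

View pics/s3.png

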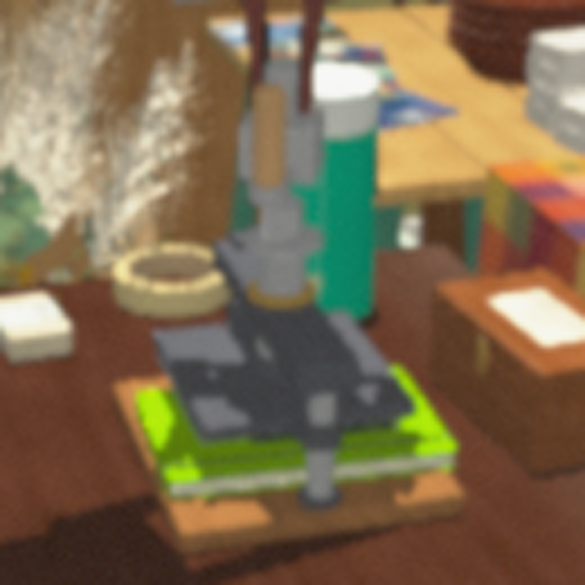

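Crank is held upright over the screw: hub at (280,150), cone at (275,200). Correct by the measured offset and descend.

Call:
jog_arm:
  increments: [0,0,0,0,0.9,10,0,0,0,0,0,0,7,0,0,0,0,0,0,3,0,0,0,0,0,0,2,0,0,0,0,0,0,1,0,0,0,0,0,0,1,0,0,0,0,0,0,0,0]

```text
t: 10.25
ee_pos: [590.0, 136.0, 238.8]
orientation: [2.649, 1.688, 0.0]
ft_force: [-0.0, 0.0, -5.5]
width: 22.1
grasp_force: 30.0
```

Call:
jog_arm:
  increments: [0,0,0,0,0,1,0,0,0,0,0,0,1,0,0,0,0,0,0,1,0,0,0,0,0,0,1,0,0,0,0,0,0,0,0]

```text
t: 10.88
ee_pos: [589.9, 136.0, 234.6]
orientation: [-2.649, -1.688, 0.0]
ft_force: [0.0, -0.5, -5.3]
width: 22.2
grasp_force: 30.0
```

Call:
jog_arm:
  increments: [0,0,0,0,0,2,0,0,0,0,0,0,2,0,0,0,0,0,0,2,0,0,0,0,0,0,0,0]

```text
t: 11.38
ee_pos: [589.8, 135.9, 228.4]
orientation: [-2.649, -1.688, 0.001]
ft_force: [0.6, 0.4, -4.8]
width: 21.8
grasp_force: 30.0
```

Call:
jog_arm:
  increments: [0,0,0,0,0,2.5,0,0,0,0,0,0,2.5,0,0,0,0,0,0,2.5,0,0,0,0,0,0,2,0,0,0,0,0,0,1,0,0,0,0,0,0,0,0]

```text
t: 12.12
ee_pos: [589.9, 136.0, 218.1]
orientation: [-2.65, -1.688, 0.0]
ft_force: [-0.1, 0.4, -4.4]
width: 22.0
grasp_force: 30.0
```

Call:
jog_arm:
  increments: [0,0,0,0,0,1,0,0,0,0,0,0,1,0,0,0,0,0,0,0.7,0,0,0,0,0,0,0,0]

```text
t: 12.62
ee_pos: [590.0, 136.0, 215.8]
orientation: [2.649, 1.688, 0.0]
ft_force: [-0.5, 0.2, -2.1]
width: 21.7
grasp_force: 30.0
```

Call:
jog_arm:
  increments: [0,0,0,0,0,0.6,0,0,0,0,0,0,0.4,0,0,0,0,0,0,0,0]

```text
t: 13.0
ee_pos: [590.1, 136.1, 215.7]
orientation: [2.649, 1.688, 0.001]
ft_force: [-4.6, -0.6, 8.0]
width: 21.9
grasp_force: 30.0
```

Call:
jog_arm:
  increments: [0,0,0,0,0,0,55,0,0,0,0,0,0,55,0,0,0,0,0,0,55,0,0,0,0,0,-20,55,0,0,0,0,0,-35,55,0,0,0,0,0,0,55]

```text
t: 13.75
ee_pos: [591.7, 136.3, 272.1]
orientation: [2.648, 1.687, 0.008]
ft_force: [0.5, 0.1, -0.3]
width: 48.1
grasp_force: 0.0
```

Run:
```python
from fit import *
a=np.radians(-115);go(590+60*np.cos(a),136+60*np.sin(a),214,65);print(get_obs()['ee_pos'])
im=get_image("side");P=pts(im).reshape(-1,3)
s=box(P,530,600,50,115,205,255);print("grip",len(s),s.mean(0),s.max(0))
im=get_image("top");P=pts(im).reshape(-1,3)
s=box(P,530,600,50,100,235,255);print("grip",len(s),s.mean(0),s.max(0))
s=box(P,560,640,100,180,235,255);print("boss",len(s),np.median(s,0) if len(s) else'')
im=get_image("side")
cv2.imwrite('pics/s4.png',cv2.resize(im['pixels'][130:260,220:350],None,fx=4.5,fy=4.5,interpolation=2))
```

```text
t 13.75 yaw 65.00 tilt 0.31 q6 0.64 f [ 0.5  0.1 -0.3] w 48.1
turn about tool z: 0.0  then shift: [-61.   -1.4  58.1]
[591.66905899 136.28857916 272.11192846]
grip 121 [565.04947225  77.80102174 226.27000107] [599.08464081 114.63008644 248.9602168 ]
grip 24 [563.30175088  77.71427219 245.96983801] [573.74613495  81.75325342 252.60408014]
boss 16 [586.34810409 128.53446636 244.34054989]
```

View pics/s4.png

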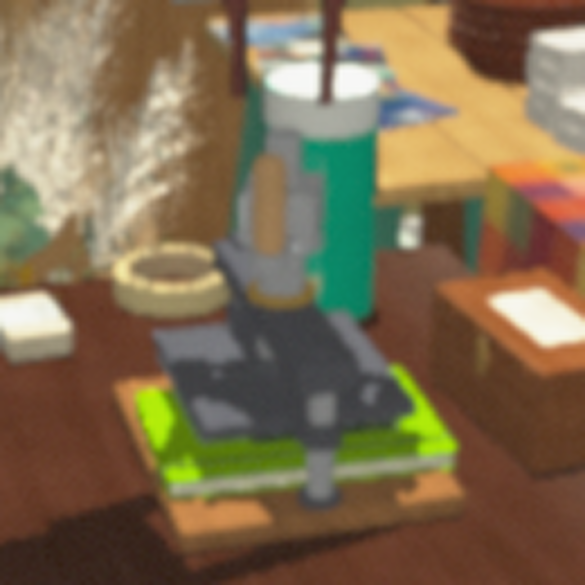

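Crank is home: hub sits on the collar, grip at (268,205). Now take the grip.

Call:
jog_arm:
  increments: [0,0,0,-30,0,0,55,0,0,0,-30,0,0,55,0,0,0,0,0,30,55,0,0,0,0,0,20,55,0,0,0,0,0,6,55,0,0,0,0,0,0,55,0,0,0,0,0,0,0,0,0,0,0,0,0,0,0,0,0,0,0,0,0,0,0,0,0,0,0,0]

```text
t: 15.15
ee_pos: [564.8, 81.6, 213.9]
orientation: [2.649, 1.688, 0.001]
ft_force: [-0.9, 0.6, 2.5]
width: 21.1
grasp_force: 30.0
```

Run:
```python
from h import *
o,ps,M=st();go(590,136,215,65);p=o["ee_pos"];print(p,o["ft_force"])
a0=np.degrees(np.arctan2(p[1]-136,p[0]-590));print("ang",a0,np.hypot(p[1]-136,p[0]-590))
a=np.radians(a0-20*np.arange(19));X=60*np.cos(a);Y=60*np.sin(a);d=np.diff(np.c_[X,Y],axis=0)
c,s=np.cos(np.radians(65)),np.sin(np.radians(65))
for i,(x,y) in enumerate(d): print("0,0,0,%.1f,%.1f,0.9,0,"%(x*c+y*s,x*s-y*c),end=" " if i%6<5 else "\n")
```

```text
t 15.15 yaw 65.01 tilt 0.04 q6 0.56 f [-0.9  0.6  2.5] w 21.1
turn about tool z: 0.01  then shift: [59.9 -0.2 -1.1]
[564.81888568  81.6152959  213.92902879] [-0.94073849  0.61214613  2.54408487]
ang -114.84500095177036 59.931498882188045
0,0,0,3.6,-20.5,0.9,0, 0,0,0,10.4,-18.1,0.9,0, 0,0,0,15.9,-13.4,0.9,0, 0,0,0,19.6,-7.2,0.9,0, 0,0,0,20.8,-0.1,0.9,0, 0,0,0,19.6,7.1,0.9,0,
0,0,0,16.0,13.4,0.9,0, 0,0,0,10.5,18.0,0.9,0, 0,0,0,3.7,20.5,0.9,0, 0,0,0,-3.6,20.5,0.9,0, 0,0,0,-10.4,18.1,0.9,0, 0,0,0,-15.9,13.4,0.9,0,
0,0,0,-19.6,7.2,0.9,0, 0,0,0,-20.8,0.1,0.9,0, 0,0,0,-19.6,-7.1,0.9,0, 0,0,0,-16.0,-13.4,0.9,0, 0,0,0,-10.5,-18.0,0.9,0, 0,0,0,-3.7,-20.5,0.9,0,
```

Call:
jog_arm:
  increments: [0,0,0,3.6,-20.5,0.9,0,0,0,0,10.4,-18.1,0.9,0,0,0,0,15.9,-13.4,0.9,0,0,0,0,19.6,-7.2,0.9,0,0,0,0,20.8,-0.1,0.9,0,0,0,0,19.6,7.1,0.9,0]

```text
t: 15.9
ee_pos: [555.9, 185.8, 208.7]
orientation: [2.648, 1.689, 0.0]
ft_force: [2.6, -10.1, 3.0]
width: 21.3
grasp_force: 30.0
```

```bash
cat > ft.py <<'E'
from h import *
o,ps,M=st();p=o["ee_pos"];a=np.arctan2(p[1]-136,p[0]-590);f=o["ft_force"]
print("ang %.1f r %.1f z %.1f tang(resist) %.2f rad %.2f fz %.2f yaw %.1f t %.2f"%(np.degrees(a),np.hypot(p[1]-136,p[0]-590),p[2],-f[0]*np.sin(a)+f[1]*np.cos(a),f[0]*np.cos(a)+f[1]*np.sin(a),f[2],ps,o["t"]))
E
python3 ft.py
```

```text
ang 124.4 r 60.4 z 208.7 tang(resist) 3.58 rad -9.81 fz 3.00 yaw 65.1 t 15.90
```

Call:
jog_arm:
  increments: [0,0,0,16.0,13.4,0.9,0,0,0,0,10.5,18.0,0.9,0,0,0,0,3.7,20.5,0.9,0,0,0,0,-3.6,20.5,0.9,0,0,0,0,-10.4,18.1,0.9,0,0,0,0,-15.9,13.4,0.9,0,0,0,0,-19.6,7.2,0.9,0,0,0,0,-20.8,0.1,0.9,0,0,0,0,-19.6,-7.1,0.9,0,0,0,0,-16.0,-13.4,0.9,0]

```text
t: 17.15
ee_pos: [607.6, 78.0, 200.1]
orientation: [2.648, 1.686, 0.007]
ft_force: [3.1, 2.0, 3.3]
width: 21.1
grasp_force: 30.0
```

```bash
python3 ft.py
```

```text
ang -73.1 r 60.6 z 200.1 tang(resist) 3.51 rad -1.00 fz 3.30 yaw 65.0 t 17.15
```

Call:
jog_arm:
  increments: [0,0,0,-10.5,-18.0,0.9,0,0,0,0,-3.7,-20.5,0.9,0,0,0,0,3.6,-20.5,0.9,0,0,0,0,10.4,-18.1,0.9,0,0,0,0,0,0,0,0,0,0,0,0,0,0,0]

```text
t: 17.9
ee_pos: [534.9, 111.5, 196.1]
orientation: [-2.648, -1.688, 0.001]
ft_force: [-5.5, 1.5, 9.7]
width: 21.5
grasp_force: 30.0
```

```bash
python3 ft.py
```

```text
ang -156.0 r 60.3 z 196.1 tang(resist) -3.62 rad 4.40 fz 9.72 yaw 65.0 t 17.90
```

Run:
```python
import numpy as np
for st in(10,):
    a=np.radians(-114.85-40-st*np.arange(19));d=np.diff(np.c_[60*np.cos(a),60*np.sin(a)],axis=0)
    c,s=np.cos(np.radians(65)),np.sin(np.radians(65))
    for i,(x,y) in enumerate(d): print(400+10*i,"0,0,0,%.1f,%.1f,0.4,0,"%(x*c+y*s,x*s-y*c))
```

```text
400 0,0,0,7.4,-7.4,0.4,0,
410 0,0,0,8.6,-6.0,0.4,0,
420 0,0,0,9.5,-4.4,0.4,0,
430 0,0,0,10.1,-2.7,0.4,0,
440 0,0,0,10.4,-0.9,0.4,0,
450 0,0,0,10.4,0.9,0.4,0,
460 0,0,0,10.1,2.7,0.4,0,
470 0,0,0,9.5,4.4,0.4,0,
480 0,0,0,8.6,6.0,0.4,0,
490 0,0,0,7.4,7.4,0.4,0,
500 0,0,0,6.0,8.6,0.4,0,
510 0,0,0,4.4,9.5,0.4,0,
520 0,0,0,2.7,10.1,0.4,0,
530 0,0,0,0.9,10.4,0.4,0,
540 0,0,0,-0.9,10.4,0.4,0,
550 0,0,0,-2.7,10.1,0.4,0,
560 0,0,0,-4.4,9.5,0.4,0,
570 0,0,0,-6.0,8.6,0.4,0,
```

Call:
jog_arm:
  increments: [0,0,0,7.4,-7.4,0.4,0,0,0,0,8.6,-6.0,0.4,0]

```text
t: 18.15
ee_pos: [530.1, 130.8, 195.4]
orientation: [2.649, 1.688, -0.001]
ft_force: [-1.7, -2.5, 6.9]
width: 21.4
grasp_force: 30.0
```

```bash
python3 ft.py
```

```text
ang -175.1 r 60.1 z 195.4 tang(resist) 2.33 rad 1.87 fz 6.87 yaw 65.0 t 18.15
```

Call:
jog_arm:
  increments: [0,0,0,9.5,-4.4,0.4,0,0,0,0,10.1,-2.7,0.4,0,0,0,0,10.4,-0.9,0.4,0]

```text
t: 18.52
ee_pos: [535.8, 161.8, 194.0]
orientation: [2.649, 1.688, -0.0]
ft_force: [-1.2, -2.9, 6.1]
width: 21.3
grasp_force: 30.0
```

```bash
python3 ft.py
```

```text
ang 154.5 r 60.0 z 194.0 tang(resist) 3.13 rad -0.12 fz 6.07 yaw 65.0 t 18.52
```

Still free at 450°. Continue.

Call:
jog_arm:
  increments: [0,0,0,10.4,0.9,0.4,0,0,0,0,10.1,2.7,0.4,0,0,0,0,9.5,4.4,0.4,0,0,0,0,8.6,6.0,0.4,0]

```text
t: 19.02
ee_pos: [564.9, 190.6, 192.2]
orientation: [2.649, 1.688, -0.001]
ft_force: [-1.2, -4.7, 5.4]
width: 21.4
grasp_force: 30.0
```

```bash
python3 ft.py
```

```text
ang 114.7 r 60.1 z 192.2 tang(resist) 3.08 rad -3.74 fz 5.40 yaw 65.0 t 19.02
```

Call:
jog_arm:
  increments: [0,0,0,7.4,7.4,0.4,0,0,0,0,6.0,8.6,0.4,0,0,0,0,4.4,9.5,0.4,0]

```text
t: 19.4
ee_pos: [595.1, 195.9, 190.8]
orientation: [-2.649, -1.688, 0.003]
ft_force: [-3.2, -3.1, 6.0]
width: 21.6
grasp_force: 30.0
```

```bash
python3 ft.py
```

```text
ang 85.2 r 60.1 z 190.8 tang(resist) 2.90 rad -3.40 fz 6.00 yaw 65.0 t 19.40
```

Call:
jog_arm:
  increments: [0,0,0,2.7,10.1,0.4,0,0,0,0,0.9,10.4,0.4,0,0,0,0,-0.9,10.4,0.4,0]

```text
t: 19.77
ee_pos: [623.9, 185.6, 189.5]
orientation: [-2.648, -1.688, 0.003]
ft_force: [-3.9, -0.9, 6.4]
width: 20.8
grasp_force: 30.0
```

```bash
python3 ft.py
```

```text
ang 55.6 r 60.1 z 189.5 tang(resist) 2.71 rad -3.01 fz 6.38 yaw 65.0 t 19.77
```

Call:
jog_arm:
  increments: [0,0,0,-2.7,10.1,0.4,0,0,0,0,-4.4,9.5,0.4,0]

```text
t: 20.02
ee_pos: [638.5, 171.5, 188.7]
orientation: [-2.648, -1.687, 0.002]
ft_force: [-4.5, 1.4, 6.3]
width: 21.6
grasp_force: 30.0
```

```bash
python3 ft.py;python3 - <<'E'
import numpy as np
a=np.radians(-114.85-40-170-10*np.arange(19));d=np.diff(np.c_[60*np.cos(a),60*np.sin(a)],axis=0)
c,s=np.cos(np.radians(65)),np.sin(np.radians(65))
for i,(x,y) in enumerate(d): print(570+10*i,"0,0,0,%.1f,%.1f,0.4,0,"%(x*c+y*s,x*s-y*c))
E
```

```text
ang 36.2 r 60.1 z 188.7 tang(resist) 3.80 rad -2.84 fz 6.28 yaw 65.0 t 20.02
570 0,0,0,-6.0,8.6,0.4,0,
580 0,0,0,-7.4,7.4,0.4,0,
590 0,0,0,-8.6,6.0,0.4,0,
600 0,0,0,-9.5,4.4,0.4,0,
610 0,0,0,-10.1,2.7,0.4,0,
620 0,0,0,-10.4,0.9,0.4,0,
630 0,0,0,-10.4,-0.9,0.4,0,
640 0,0,0,-10.1,-2.7,0.4,0,
650 0,0,0,-9.5,-4.4,0.4,0,
660 0,0,0,-8.6,-6.0,0.4,0,
670 0,0,0,-7.4,-7.4,0.4,0,
680 0,0,0,-6.0,-8.6,0.4,0,
690 0,0,0,-4.4,-9.5,0.4,0,
700 0,0,0,-2.7,-10.1,0.4,0,
710 0,0,0,-0.9,-10.4,0.4,0,
720 0,0,0,0.9,-10.4,0.4,0,
730 0,0,0,2.7,-10.1,0.4,0,
740 0,0,0,4.4,-9.5,0.4,0,
```

Call:
jog_arm:
  increments: [0,0,0,-6.0,8.6,0.4,0,0,0,0,-7.4,7.4,0.4,0]

```text
t: 20.27
ee_pos: [647.6, 153.2, 188.0]
orientation: [-2.647, -1.686, 0.0]
ft_force: [-3.1, 5.3, 5.1]
width: 21.3
grasp_force: 30.0
```

```bash
python3 ft.py
```

```text
ang 16.7 r 60.1 z 188.0 tang(resist) 6.01 rad -1.47 fz 5.12 yaw 65.0 t 20.27
```

Call:
jog_arm:
  increments: [0,0,0,-8.6,6.0,0.4,0]

```text
t: 20.4
ee_pos: [649.7, 143.2, 187.7]
orientation: [-2.647, -1.686, -0.002]
ft_force: [-2.9, 7.0, 4.8]
width: 21.6
grasp_force: 30.0
```

```bash
python3 ft.py
```

```text
ang 6.9 r 60.1 z 187.7 tang(resist) 7.27 rad -2.09 fz 4.75 yaw 65.0 t 20.40
```

Call:
jog_arm:
  increments: [0,0,0,0,0,0,0,0,0,0,0,0,0,0,0,0,0,0,0,0,0,0,0,0,0,0,0,0]

```text
t: 20.9
ee_pos: [649.8, 142.1, 187.6]
orientation: [-2.649, -1.688, -0.001]
ft_force: [-1.5, 5.2, 4.7]
width: 21.0
grasp_force: 30.0
```

```bash
python3 ft.py
```

```text
ang 5.8 r 60.1 z 187.6 tang(resist) 5.32 rad -0.94 fz 4.66 yaw 65.0 t 20.90
```

Call:
jog_arm:
  increments: [0,0,0,0,0,0,50,0,0,0,0,0,0,50,0,0,0,0,0,0,50,0,0,0,0,0,-15,50,0,0,0,0,0,-40,50,0,0,0,0,0,-50,50,0,0,0,0,0,-20,50,0,0,0,0,0,0,50,0,0,0,0,0,0,50]

```text
t: 22.02
ee_pos: [648.8, 140.9, 310.6]
orientation: [-2.649, -1.687, 0.004]
ft_force: [-0.4, 0.1, -1.0]
width: 44.1
grasp_force: 0.0
```

Run:
```python
from fit import *
print({k:np.round(v,1).tolist() for k,v in get_obs().items() if k in("t","ee_pos","ft_force","width")})
im=get_image("side");P=pts(im).reshape(-1,3)
s=box(P,630,670,110,170,190,240);print("grip top",len(s),s.mean(0),s.max(0))
s=box(P,570,610,110,160,208,240);print("boss top",len(s),np.percentile(s[:,2],[50,90]),s.mean(0))
for n in("balm_tin","soap","stamp","notebook"): print(n,[np.round(r["centre"]) for r in models.look_for(n,"side")[:1]])
cv2.imwrite('pics/s5.png',cv2.resize(im['pixels'][130:260,220:350],None,fx=4.5,fy=4.5,interpolation=2))
```

```text
{'t': 22.0, 'ee_pos': [648.8, 140.9, 310.6], 'ft_force': [-0.4, 0.1, -1.0], 'width': 44.1}
grip top 76 [646.66350588 135.23822516 207.64612835] [658.42841699 153.09839768 223.01323796]
boss top 44 [216.31122831 219.84213215] [587.0627062  129.69837498 215.80918005]
balm_tin [array([ 490., -129.,   16.])]
soap [array([446., 358.,  21.])]
stamp [array([ 685., -190.,   17.])]
notebook [array([570.,  73.,  31.])]
```

View pics/s5.png

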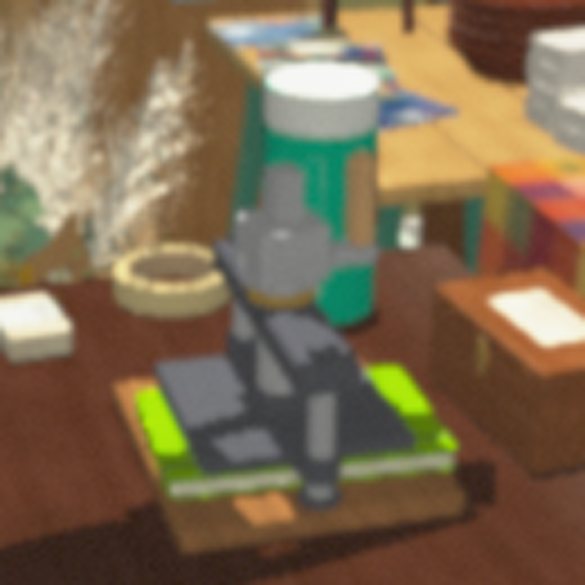

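The crank sits home at z≈146, matching the seat at about 145.5. The platen is down on the notebook, the bystanders are unmoved and the gripper is clear.

```bash
python3 -c "
from workcell import job
print(job.close_job())"
```

```text
the job is handed in; nothing more can be done
None
```

The crank is fully home on the screw and was wound about 1.6 turns to an estimated 100–130 N of clamping; the gripper is clear and the job was handed in at about 22 s, with no verdict returned.

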